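# Slide the sample shuttle past its spring stop

## Robot

A 6-joint arm with a two-finger parallel gripper is mounted at the origin on the work surface. World frame = base frame: x ahead of the robot, y to its left, z up, the work surface at z = 0. Lengths are in m, angles in rad, forces in N, time in s.
With the tool pointing down it reaches from about 0.4 to 0.825 m from the base axis. Payload 7 kg.
Tool frame: the origin (TCP) lies on the centre line of the jaws, within the pads' length; the fingertips stand tip_reach ahead of it and the grasp point (between the pads) is the TCP (tip_reach is the distance from the TCP to the fingertips, in m); z points along the fingers, y is the line along which they close (so a half turn about z gives the same grasp; the last joint's range is limited). The gripper opens to 88 mm and grips with 3 to 60 N. Pads are 19 mm wide; open, the fingers measure 130 mm over their backs; the gripper's body (78 mm by 193 mm) begins 47 mm behind the grasp point.
Start: joints at [-0.95, 0.359, 0.012, 0, -1.224, -0.288], TCP at [0.22, -0.638, 0.246] pointing down, gripper open.
Joint ranges: [-3.07, 3.07], [-1.43, 2.12], [-1.02, 1.25], [-3.03, 1.67], [-3.05, -0], [-3.03, 3.03]. Speed limits (rad/s): [2.39, 2.39, 3.01, 3.14, 3.14, 3.14].

## Interface

Orientations are given as [roll, pitch, yaw] about the fixed x, y, z axes, in that order (R = Rz(yaw) Ry(pitch) Rx(roll)).
In Python, from station import get_state, grab_frame, calibration, job_done, find_in, mark_of, tip_reach gives the robot as it stands.
- The arm moves only by the shell command python3 -m handwheel 'ROWS' [OPENING] [FORCE]. ROWS is JSON, a list of rows, each an object with "delta_pos": the shift along the world's x, y, z in units of 30 mm (1.0 is 30 mm), a list of three; "dr": the turn, a rotation vector about the world's x, y, z in degrees, a list of three. In form: [{"delta_pos": [tx, ty, tz], "dr": [rx, ry, rz]}, ...]. A call has 1 to 10 rows; each row shifts and turns the commanded pose from where the row before left it; what a row does not reach is not made up. A row lasts 1/10 s, in which the tool goes at most 50 mm and 8.59 degrees, less where a joint would pass 70% of its speed; a pose out of reach is approached as far as the arm can. A call is refused whole if a number of a shift passes 1 or a number of a turn 8.59, either way. A call with a gripper value outside its range is refused whole. OPENING is the closure, from -1 (fully open) to 1 (shut), set as the call begins (- or left out, the last holds). The fingers move at their own pace and stop on an object; FORCE is the grip in N (left out, the last holds). Time passes only in rows, so rows that do not move let the fingers close. It gives the time, the measured TCP pose, the force, the opening and the grip force at its end, in the units of the state.
- get_state(): the state, without advancing time (a new reading comes with each control period).
- grab_frame(name): name is "side" or "top"; returns the picture (480x640x3 uint8, red, green, blue); there is no depth.
- calibration(name): a dict with "fx", "fy", "cx", "cy" (pixels), "extrinsics" (4x4, takes a point from world to camera coordinates). Camera axes: x right, y down, z forward; pixel columns grow to the right and rows downward; lengths in m; the calibration is good to about 2 mm. A picture is of the moment at which its call begins. calibration takes no time and is no camera call.
- job_done(): hands the job in; it is judged then, once.
Trained networks look in the newest picture that a camera, given by its name, has taken for a name from the list of things; names that differ only in an ending like _2 or _b are one class to them, and where a whole thing is asked for, a point or a joint stands for the part that bears it (a point fixed in the world has none). Each returns a list of dicts, best first, with "conf" (0 to 1); they miss things now and then, are a little off and sometimes report something else, mostly with a low value. They report only what shows in the picture. A call takes as long as a camera call. They do not tell look-alikes from the thing itself.
- find_in(camera, query): "location" ([column, row] in pixels, amid what is visible of it).
- mark_of(camera, query): "location" ([column, row] in pixels: a listed point, or the origin of a listed thing).
The state is a dict: "t": time; "q": joint angles; "qd": joint speeds; "joint_efforts": joint torques, N m; "eef_pos": TCP position; "ee_rot": TCP orientation; "force": force on the tool from outside, world axes, zero at the start; "moment": the same for the moment, N m; "width": finger opening in m; "gripper_force": force on a finger pad.
Only numpy, scipy, OpenCV 4.12 (cv2) and the standard library are available. Lean on these libraries where they do the work, as an engineer would, in place of code of your own. Each camera call takes 0.05 s, during which the arm holds its last target. There are 200 camera calls.

## Task

Press the spring release bar beside the sample track down with the fingertips so that its stop drops out of the way, and keep it held down while you push the shuttle, whose side lug reaches over the bar, all the way past the stop towards the white reader; then let the bar go, so that the stop springs up fully behind the shuttle and locks it in. Only press and push: the shuttle must slide on its track without being lifted, its vial must stay seated, and the bottles, beaker and spare vial around must be left alone.

Things in the scene. Friction and masses are not known exactly. Their poses are not given: they have to be found in the camera images.
- track: Fixed sample track, 140 x 305 mm white base, grey slideway. Origin on the bench; +y = sliding direction towards the reader, z up; yaw varies within 29 deg (at 0, +y is the robot's left). In its frame, mm: slideway floor z 30, side rails x +-32.5 to +-38.5 up to z 40, rear end stop at y -130, reader face at y 98. The release bar lies along y on the -x (robot's) side.
- reader_face (a point): Middle of the face of the white reader housing that looks down the slideway (track frame x 0, y 98, z 45 mm). The housing spans x -41 to 45, y 98 to 162, top at z 70; fixed. The shuttle meets this face when its origin is at y = 58.
- release_bar (a joint): Spring plunger: how far the release bar is pressed straight down, m; 0 = up (the spring returns it), 0.014 = bottom. Bar and stop block are one piece. The shuttle passes once it is pressed 9 mm or more; 11 mm is a good depth. About 2 N to start, 4 N at the bottom. It comes up again only when no part of the shuttle is over the stop.
- stop_top (a point): Middle of the top of the steel stop block that sticks up through the slideway floor and blocks the shuttle: 30 mm wide (x), 12 mm along y, at x 0, y 0 in the track frame; top 9 mm above the slideway floor (39 mm above the bench) when up. It goes down with the release bar.
- bar_top (a point): Centre of the top face of the release bar (moves with it): flat dark steel bar 36 mm wide (x), 180 mm long (y), 8 mm thick, top 44 mm above the bench when up. At x -65, y -15 in the track frame, so the bar runs from y -105 to 75 mm, with 8.5 mm of free space between its edge and the near side rail.
- shuttle: Loose aluminium shuttle, about 0.7 kg, slides easily; block 60 (x) x 80 (y) x 21 mm high with a pocket for the vial. Origin: centre of its underside, on the slideway floor; axes parallel to the track's. Along the track's y it starts at -78 to -55 mm, the raised stop blocks it at -46, it is past the stop from +46 and meets the reader at +58: aim for about +53.
- lug_face (a point): Centre of the face to push on the shuttle's lug, 60 mm above the bench, over the bar's middle line, 14 mm to +y of the shuttle's origin; the face looks to -y. Lug: upright aluminium plate, 12 mm thick (y), reaching from the shuttle 85 mm to -x over the bar, from 48 to 72 mm above the bench. A fingertip standing on the bar at its -y side and drawn along +y pushes it.
- sample_vial: Short capped glass vial, 32 mm diameter, 36 mm high, standing loose in the 12 mm deep pocket of the shuttle (its top about 75 mm above the bench). Origin: centre of its underside. It rides along and must stay seated.
- wash_bottle: White wash bottle, 60 mm diameter, 170 mm high, standing beyond the track; origin: centre of its underside. Leave alone.
- beaker: Empty glass beaker, 64 mm diameter, 85 mm high, standing beyond the track; origin: centre of its underside. Leave alone.
- reagent_bottle: Small glass reagent bottle, 54 mm diameter, 105 mm high, standing beyond the track; origin: centre of its underside. Leave alone.
- spare_vial: A second capped vial, 32 mm diameter, 36 mm high, standing on the bench on the robot's side of the track's reader end; origin: centre of its underside. Leave alone.
Not all that is in view belongs to the job. Leave any blue or green look-alike of the sample_vial alone.

How it is judged:
By the outcome, as a careful person would: the job done as asked, in the order asked, and still so for the second after the job is handed in, with the robot touching nothing.
It also fails if it takes over 38 s, if anything falls off the work surface, if the arm or the gripper's body presses on something with over 40 N, if the wrist force passes 120 N, or if a joint passes its speed limit or range.

## Working session

There is one attempt and no reset: what is moved stays moved. The work goes in short steps, Python scripts to look and compute and a shell command to move; the robot and the scene stay as the last step left them, time stands still between calls to the robot, and variables do not carry over. Pictures are saved under pics/ and viewed, at most 10 in all, crops included, and the job is handed in when it is done.

```bash
mkdir -p pics
cat > h.py <<'E'
import numpy as np, cv2
from station import *
def ray(cam,px):
    c=calibration(cam);T=np.array(c["extrinsics"]);R,t=T[:3,:3],T[:3,3]
    d=R.T@np.array([(px[0]-c["cx"])/c["fx"],(px[1]-c["cy"])/c["fy"],1]);return -R.T@t,d
def at_z(cam,px,z):
    o,d=ray(cam,px);return o+d*(z-o[2])/d[2]
def proj(cam,p):
    c=calibration(cam);T=np.array(c["extrinsics"]);q=T[:3,:3]@np.array(p)+T[:3,3]
    return np.array([c["fx"]*q[0]/q[2]+c["cx"],c["fy"]*q[1]/q[2]+c["cy"]])
def save(cam,name):
    im=grab_frame(cam);cv2.imwrite("pics/"+name,im[:,:,::-1]);return im
E
python3 - <<'E'
from h import *
s=get_state();print(s["t"],s["eef_pos"],s["ee_rot"],s["width"],tip_reach if not callable(tip_reach) else tip_reach())
a=save("top","top0.png");b=save("side","side0.png")
for cam in("top","side"):
    print(cam,"cam at",ray(cam,(0,0))[0].round(2))
    for n,z in(("reader_face",.045),("stop_top",.039),("bar_top",.044),("lug_face",.060),("shuttle",.03),("sample_vial",.039),("track",0),("spare_vial",0)):
        for r in mark_of(cam,n)[:2]: print(cam,n,round(r["conf"],2),np.round(r["location"],1),at_z(cam,r["location"],z).round(3))
E
```

```text
0.0 [ 0.22034447 -0.6375464   0.24462557] [ 3.13996298e+00 -1.56744766e-04 -2.80890083e+00] 0.08747987531808571 0.019
top cam at [ 0.45 -0.04  0.83]
top reader_face 0.93 [310.5 267.6] [0.539 0.011 0.045]
top stop_top 0.56 [365.8 247. ] [ 0.573 -0.078  0.039]
top bar_top 0.56 [392.2 279.7] [ 0.52  -0.12   0.044]
top lug_face 0.65 [411.2 269.2] [ 0.535 -0.148  0.06 ]
top shuttle 0.59 [401.4 234.2] [ 0.596 -0.138  0.03 ]
top sample_vial 0.92 [401.8 235.7] [ 0.592 -0.137  0.039]
top sample_vial 0.77 [494.3 223. ] [ 0.613 -0.288  0.039]
top track 0.63 [370.7 249.9] [ 0.575 -0.089  0.   ]
top track 0.63 [399.4 234.2] [ 0.602 -0.138  0.   ]
top spare_vial 0.7 [301.8 362.8] [0.386 0.027 0.   ]
side cam at [ 0.47 -0.85  0.55]
side reader_face 0.8 [280.7 237.2] [0.539 0.017 0.045]
side reader_face 0.26 [284.9 277.7] [ 0.532 -0.126  0.045]
side stop_top 0.17 [318.6 284.5] [ 0.589 -0.148  0.039]
side bar_top 0.8 [279.2 277.7] [ 0.522 -0.123  0.044]
side lug_face 0.82 [283.1 278.4] [ 0.527 -0.149  0.06 ]
side lug_face 0.25 [317.  283.2] [ 0.582 -0.173  0.06 ]
side shuttle 0.92 [318.3 283.3] [ 0.591 -0.132  0.03 ]
side sample_vial 0.66 [353.9 359.9] [ 0.608 -0.338  0.039]
side sample_vial 0.63 [415.7 317.8] [ 0.727 -0.263  0.039]
side track 0.63 [303.  279.5] [ 0.572 -0.074  0.   ]
side spare_vial 0.52 [203.3 260. ] [0.381 0.028 0.   ]
side spare_vial 0.24 [362.2 265.7] [ 0.695 -0.046  0.   ]
```

View pics/top0.png

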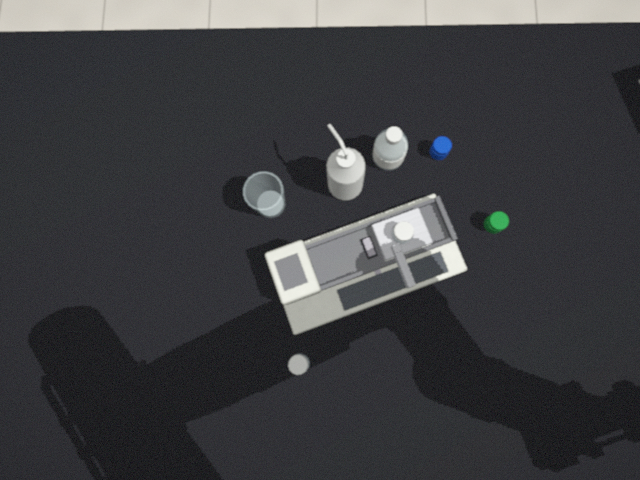

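View pics/side0.png

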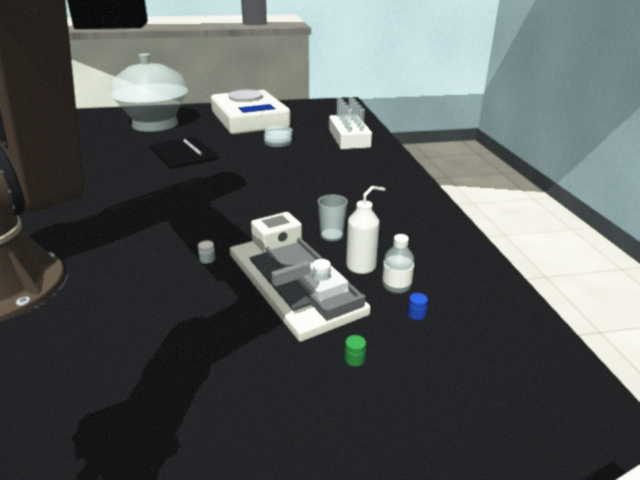

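The top picture shows the reader at (294,270), the shuttle with its white-capped vial at (403,232), the lug down to (405,280) and the dark bar from (340,298) to (447,262). The side picture agrees.

Things that could be mistaken for the target:
- **Sample vial:** the white cap at (403,232) sits in the shuttle. The green cap (497,222), blue cap (441,148) and spare vial (298,365) are not it.
- **Bar:** the dark strip on the robot's side, not the grey slideway at (350,255).

Next I fit the track pose and check it in one close crop.

```bash
cat > fit.py <<'E'
from h import *
from scipy.optimize import least_squares
def W(p,m):  # track frame mm -> world m
    c,s=np.cos(p[2]),np.sin(p[2]);m=np.array(m,float)/1e3
    return np.array([p[0]+c*m[0]-s*m[1],p[1]+s*m[0]+c*m[1],m[2]])
def fit(obs):  # obs: (cam,kind,px); p = x,y,yaw,shuttle y(mm)
    M={"reader_face":lambda y:(0,98,45),"stop_top":lambda y:(0,0,39),"bar_top":lambda y:(-65,-15,44),
       "lug_face":lambda y:(-65,y+14,60),"shuttle":lambda y:(0,y,30),"sample_vial":lambda y:(0,y,39)}
    f=lambda p:np.concatenate([proj(c,W(p,M[n](p[3])))-px for c,n,px in obs])
    return least_squares(f,[.575,-.08,.33,-64],x_scale=[.01,.01,.1,10],loss="soft_l1"),f
E
python3 - <<'E'
from fit import *
obs=[("top","reader_face",(310.5,267.6)),("top","stop_top",(365.8,247)),("top","bar_top",(392.2,279.7)),("top","lug_face",(411.2,269.2)),("top","shuttle",(401.4,234.2)),
("side","reader_face",(280.7,237.2)),("side","bar_top",(279.2,277.7)),("side","lug_face",(283.1,278.4)),("side","shuttle",(318.3,283.3))]
r,f=fit(obs);p=r.x;print(p,np.degrees(p[2]));print(f(p).reshape(-1,2).round(1).tolist());np.save("p.npy",p)
im=cv2.resize(cv2.imread("pics/top0.png")[180:340,250:480],None,fx=3.4,fy=3.4,interpolation=cv2.INTER_CUBIC)
def poly(pts,col):
    q=np.array([(proj("top",W(p,m))-[250,180]+.5)*3.4 for m in pts]).astype(int);cv2.polylines(im,[q],True,col,1)
R=lambda x0,x1,y0,y1,z:[(x0,y0,z),(x1,y0,z),(x1,y1,z),(x0,y1,z)]
poly(R(-83,-47,-105,75,44),(0,255,255));poly(R(-15,15,-6,6,39),(0,0,255));poly(R(-41,45,98,162,70),(0,255,0))
y=p[3];poly(R(-30,30,y-40,y+40,51),(255,0,255));poly(R(-85,-30,y+14,y+26,72),(255,128,0))
poly(R(-38.5,38.5,-130,98,40),(255,255,0))
cv2.imwrite("pics/ov.png",im)
E
```

```text
[  0.57436846  -0.08042658   0.3747135  -60.59038002] 21.469501991758722
[[0.4, 0.3], [1.3, -0.5], [-0.9, 0.2], [-0.2, 2.4], [-0.6, -0.2], [-0.2, 1.5], [-1.9, -1.4], [2.1, -0.7], [3.3, 1.2]]
```

View pics/ov.png

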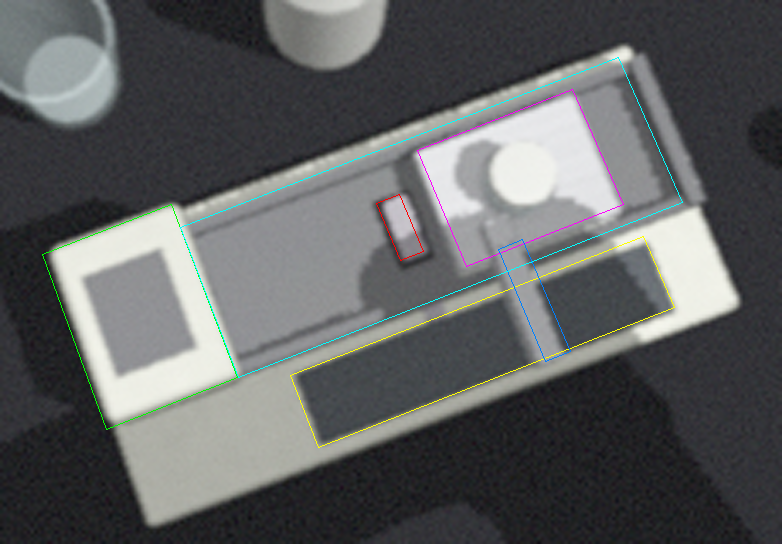

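The overlay lies on the bar, stop, shuttle and reader to within about 3 mm, with yaw near 21°. The green lid was not chosen, and the shuttle vial is white at crop (523,173). The fingers should stand at the bar's -y end, with their closing line along the track, which is nearly the present tool yaw. I move over it with the fingers closed.

```bash
python3 -m handwheel '[{"delta_pos":[0.69,1,0],"dr":[0,0,0]},{"delta_pos":[0.69,1,0],"dr":[0,0,0]},{"delta_pos":[0.69,1,0],"dr":[0,0,0]},{"delta_pos":[0.69,1,0],"dr":[0,0,0]},{"delta_pos":[0.69,1,0],"dr":[0,0,0]},{"delta_pos":[0.69,1,0],"dr":[0,0,0]},{"delta_pos":[0.69,1,0],"dr":[0,0,0]},{"delta_pos":[0.69,1,0],"dr":[0,0,0]},{"delta_pos":[0.69,1,0],"dr":[0,0,0]},{"delta_pos":[0.69,1,0],"dr":[0,0,1.7]}]' 1 10
python3 -m handwheel '[{"delta_pos":[0.7,1,0],"dr":[0,0,0]},{"delta_pos":[0.7,1,0],"dr":[0,0,0]},{"delta_pos":[0.7,1,0],"dr":[0,0,0]},{"delta_pos":[0.7,1,-0.5],"dr":[0,0,0]},{"delta_pos":[0.7,1,-1],"dr":[0,0,0]},{"delta_pos":[0,0,-1],"dr":[0,0,0]},{"delta_pos":[0,0,-0.8],"dr":[0,0,0]},{"delta_pos":[0,0,0],"dr":[0,0,0]}]'
```

```text
t: 1.9
eef_pos: [0.4282, -0.3366, 0.2458]
ee_rot: [-3.141, 0.0, -2.779]
force: [0.8, -0.2, 1.2]
width: 0.0138
gripper_force: 0.0
t: 2.7
eef_pos: [0.5305, -0.1873, 0.1434]
ee_rot: [3.139, -0.005, -2.779]
force: [-0.9, -0.3, -0.7]
width: 0.0007
gripper_force: 0.0
```

```bash
python3 -m handwheel '[{"delta_pos":[0.35,0.4,-0.4],"dr":[0,0,0]},{"delta_pos":[0,0,-0.8],"dr":[0,0,0]},{"delta_pos":[0,0,-0.4],"dr":[0,0,0]},{"delta_pos":[0,0,0],"dr":[0,0,0]}]'
python3 - <<'E'
from h import *
im=save("side","s1.png");cv2.imwrite("pics/s1c.png",cv2.resize(cv2.imread("pics/s1.png")[190:350,190:400],None,fx=3.5,fy=3.5,interpolation=cv2.INTER_CUBIC))
s=get_state();e=np.array(s["eef_pos"]);print(e,"tip px",proj("side",e-[0,0,.019]))
for r in mark_of("side","lug_face")[:2]: print(r,at_z("side",r["location"],.06))
E
```

```text
t: 3.1
eef_pos: [0.5424, -0.1758, 0.0976]
ee_rot: [3.141, -0.002, -2.779]
force: [0.0, -0.5, 0.1]
width: 0.0005
gripper_force: 0.0
[ 0.54304368 -0.17602142  0.09865914] tip px [294.04922773 276.99981627]
{'location': [286.0, 278.4], 'conf': 0.8} [ 0.53197745 -0.14989149  0.06      ]
{'location': [398.0, 284.8], 'conf': 0.34} [ 0.7163559  -0.19985892  0.06      ]
```

View pics/s1c.png

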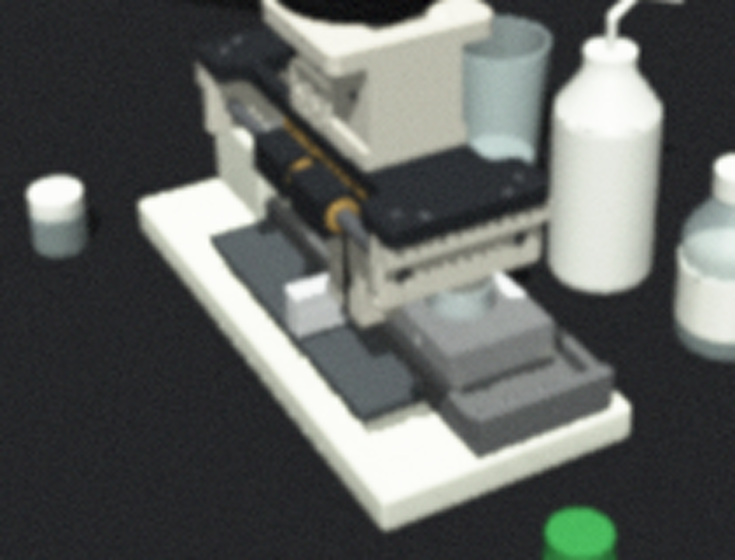

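```bash
python3 -m handwheel '[{"delta_pos":[0,0,-0.5],"dr":[0,0,0]},{"delta_pos":[0,0,-0.5],"dr":[0,0,0]},{"delta_pos":[0,0,0],"dr":[0,0,0]}]'
python3 -m handwheel '[{"delta_pos":[0,0,-0.15],"dr":[0,0,0]},{"delta_pos":[0,0,-0.1],"dr":[0,0,0]},{"delta_pos":[0,0,0],"dr":[0,0,0]}]'
```

```text
t: 3.5
eef_pos: [0.5425, -0.176, 0.0682]
ee_rot: [3.141, -0.001, -2.78]
force: [-0.2, 0.2, 0.5]
width: 0.0008
gripper_force: 0.0
t: 3.8
eef_pos: [0.5438, -0.1761, 0.0617]
ee_rot: [-3.141, 0.001, -2.779]
force: [1.0, 0.3, 2.0]
width: 0.0002
gripper_force: 0.9
```

```bash
python3 -m handwheel '[{"delta_pos":[0,0,-0.12],"dr":[0,0,0]},{"delta_pos":[0,0,-0.12],"dr":[0,0,0]},{"delta_pos":[0,0,-0.08],"dr":[0,0,0]},{"delta_pos":[0,0,0],"dr":[0,0,0]},{"delta_pos":[0,0,0],"dr":[0,0,0]}]'
python3 - <<'E'
from h import *
for _ in range(5):
    s=get_state();grab_frame("side");print(np.round(s["eef_pos"],4),np.round(s["force"],1))
E
```

```text
t: 4.3
eef_pos: [0.5436, -0.176, 0.0517]
ee_rot: [-3.141, 0.001, -2.779]
force: [2.8, -1.2, 2.8]
width: 0.0001
gripper_force: 1.6
[ 0.5436 -0.176   0.0517] [ 2.8 -1.2  2.8]
[ 0.5436 -0.176   0.0518] [ 2.5 -0.4  3.1]
[ 0.5435 -0.176   0.0517] [ 2.2 -0.2  2.8]
[ 0.5434 -0.1759  0.0517] [ 1.8 -0.9  3.4]
[ 0.5433 -0.1759  0.0517] [ 3.1 -0.9  3. ]
```

```bash
python3 -m handwheel '[{"delta_pos":[-0.047,0.125,0],"dr":[0,0,0]},{"delta_pos":[-0.047,0.125,0],"dr":[0,0,0]},{"delta_pos":[-0.047,0.125,0],"dr":[0,0,0]},{"delta_pos":[-0.047,0.125,0],"dr":[0,0,0]},{"delta_pos":[-0.047,0.125,0],"dr":[0,0,0]}]'
python3 -m handwheel '[{"delta_pos":[-0.047,0.125,0],"dr":[0,0,0]},{"delta_pos":[-0.047,0.125,0],"dr":[0,0,0]},{"delta_pos":[-0.047,0.125,0],"dr":[0,0,0]},{"delta_pos":[-0.047,0.125,0],"dr":[0,0,0]}]'
python3 - <<'E'
from h import *
save("side","s2.png");cv2.imwrite("pics/s2c.png",cv2.resize(cv2.imread("pics/s2.png")[190:350,190:400],None,fx=3.5,fy=3.5,interpolation=cv2.INTER_CUBIC))
s=get_state();e=np.array(s["eef_pos"]);print(e,"tip px",proj("side",e-[0,0,.019]))
E
```

```text
t: 5.05
eef_pos: [0.536, -0.1571, 0.0515]
ee_rot: [-3.141, 0.0, -2.779]
force: [2.4, -5.3, 1.5]
width: 0.0004
gripper_force: 3.3
t: 5.45
eef_pos: [0.5304, -0.1422, 0.0515]
ee_rot: [-3.141, 0.0, -2.779]
force: [3.1, -5.1, 2.5]
width: 0.0002
gripper_force: 3.3
[ 0.53012627 -0.14175089  0.05149647] tip px [284.90791317 288.70806401]
```

View pics/s2c.png

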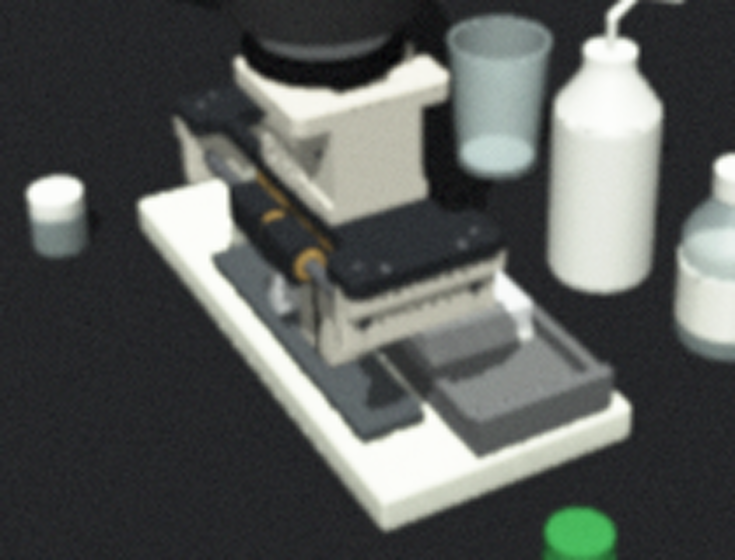

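The bar is down and the shuttle is moving; its front is already over the stop with only 5 N of force.

```bash
R='x'; python3 -m handwheel '[{"delta_pos":[-0.047,0.125,0],"dr":[0,0,0]},{"delta_pos":[-0.047,0.125,0],"dr":[0,0,0]},{"delta_pos":[-0.047,0.125,0],"dr":[0,0,0]},{"delta_pos":[-0.047,0.125,0],"dr":[0,0,0]},{"delta_pos":[-0.047,0.125,0],"dr":[0,0,0]},{"delta_pos":[-0.047,0.125,0],"dr":[0,0,0]},{"delta_pos":[-0.047,0.125,0],"dr":[0,0,0]},{"delta_pos":[-0.047,0.125,0],"dr":[0,0,0]},{"delta_pos":[-0.047,0.125,0],"dr":[0,0,0]}]'
python3 -m handwheel '[{"delta_pos":[-0.047,0.125,0],"dr":[0,0,0]},{"delta_pos":[-0.047,0.125,0],"dr":[0,0,0]},{"delta_pos":[-0.047,0.125,0],"dr":[0,0,0]},{"delta_pos":[-0.047,0.125,0],"dr":[0,0,0]},{"delta_pos":[-0.047,0.125,0],"dr":[0,0,0]},{"delta_pos":[-0.047,0.125,0],"dr":[0,0,0]},{"delta_pos":[-0.047,0.125,0],"dr":[0,0,0]},{"delta_pos":[-0.024,0.062,0],"dr":[0,0,0]},{"delta_pos":[0,0,0],"dr":[0,0,0]}]'
python3 - <<'E'
from fit import *
for c in("side","top"):
    save(c,c+"3.png")
    for n in("lug_face","sample_vial","shuttle","reader_face"):
        for r in mark_of(c,n)[:2]: print(c,n,round(r["conf"],2),np.round(r["location"],1),at_z(c,r["location"],{"lug_face":.06,"sample_vial":.039,"shuttle":.03,"reader_face":.045}[n]).round(3))
a=cv2.imread("pics/side3.png")[190:350,190:400];b=cv2.imread("pics/top3.png")[180:340,250:480]
f=lambda i:cv2.resize(i,(400,300),interpolation=cv2.INTER_CUBIC)
cv2.imwrite("pics/c3.png",np.hstack([f(a),f(b)]))
s=get_state();p=np.load("p.npy");d=np.array(s["eef_pos"])[:2]-p[:2];a=np.radians(20.8)
print(s["eef_pos"],"track y",d@[-np.sin(a),np.cos(a)],"x",d@[np.cos(a),np.sin(a)])
E
```

```text
t: 6.4
eef_pos: [0.5177, -0.1085, 0.0515]
ee_rot: [-3.141, 0.0, -2.779]
force: [3.0, -4.8, 0.5]
width: 0.0004
gripper_force: 3.3
t: 7.3
eef_pos: [0.507, -0.0801, 0.0515]
ee_rot: [-3.142, 0.0, -2.779]
force: [1.6, -0.9, 2.7]
width: 0.0003
gripper_force: 2.3
side lug_face 0.76 [264.6 254.9] [ 0.501 -0.068  0.06 ]
side sample_vial 0.87 [353.  362.3] [ 0.606 -0.342  0.039]
side sample_vial 0.78 [415.  317.7] [ 0.726 -0.263  0.039]
side shuttle 0.97 [296.7 262.3] [ 0.562 -0.058  0.03 ]
top sample_vial 0.95 [494.3 221.8] [ 0.615 -0.288  0.039]
top sample_vial 0.87 [438.7 154.6] [ 0.731 -0.202  0.039]
[ 0.50699494 -0.08020763  0.05143199] track y 0.024129488080994924 x -0.06290474276394528
```

View pics/c3.png

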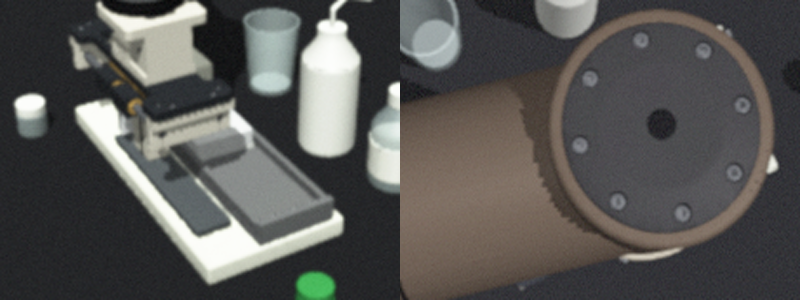

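Two estimates of the shuttle's y are +25 and +31 mm. The side view shows the shuttle level and the bar down, while the arm hides the top view. Another 24 mm lands inside 46–58 on either estimate, so I do it slowly.

```bash
python3 -m handwheel '[{"delta_pos":[-0.035,0.094,0],"dr":[0,0,0]},{"delta_pos":[-0.035,0.094,0],"dr":[0,0,0]},{"delta_pos":[-0.035,0.094,0],"dr":[0,0,0]},{"delta_pos":[-0.035,0.094,0],"dr":[0,0,0]},{"delta_pos":[-0.035,0.094,0],"dr":[0,0,0]},{"delta_pos":[-0.035,0.094,0],"dr":[0,0,0]}]'
python3 -m handwheel '[{"delta_pos":[-0.024,0.062,0],"dr":[0,0,0]},{"delta_pos":[-0.024,0.062,0],"dr":[0,0,0]},{"delta_pos":[-0.024,0.062,0],"dr":[0,0,0]},{"delta_pos":[0,0,0],"dr":[0,0,0]}]'
python3 - <<'E'
from fit import *
p=np.load("p.npy");a=np.radians(20.8);T=lambda w:((np.array(w)[:2]-p[:2])@np.array([[-np.sin(a),np.cos(a)],[np.cos(a),np.sin(a)]]).T*1e3).round(1)
save("side","side4.png")
for n in("lug_face","shuttle"):
    for r in mark_of("side",n)[:1]: print(n,round(r["conf"],2),"y,x",T(at_z("side",r["location"],{"lug_face":.06,"shuttle":.03}[n])))
s=get_state();print("tcp y,x",T(s["eef_pos"]),s["force"])
im=cv2.imread("pics/side4.png")
y=48
for y,c in((46,(0,0,255)),(58,(0,255,0))):
    for q in((30,y-40,51),(-30,y-40,51),(-30,y-40,30)):
        cv2.circle(im,tuple(np.round(proj("side",W([p[0],p[1],a],q))).astype(int)),1,c,-1)
cv2.imwrite("pics/c4.png",cv2.resize(im[200:330,220:360],None,fx=4.5,fy=4.5,interpolation=cv2.INTER_CUBIC))
E
```

```text
t: 8.4
eef_pos: [0.5009, -0.0638, 0.0515]
ee_rot: [-3.141, -0.0, -2.779]
force: [3.1, -5.4, 2.1]
width: 0.0004
gripper_force: 3.2
t: 8.8
eef_pos: [0.4987, -0.058, 0.0515]
ee_rot: [-3.141, 0.0, -2.779]
force: [3.0, -3.0, 2.9]
width: 0.0002
gripper_force: 2.4
lug_face 0.68 y,x [ 59.8 -67.4]
shuttle 0.56 y,x [50.4 -2.6]
tcp y,x [ 47.8 -62.8] [ 3.27545291 -3.03976779  3.14266633]
```

View pics/c4.png

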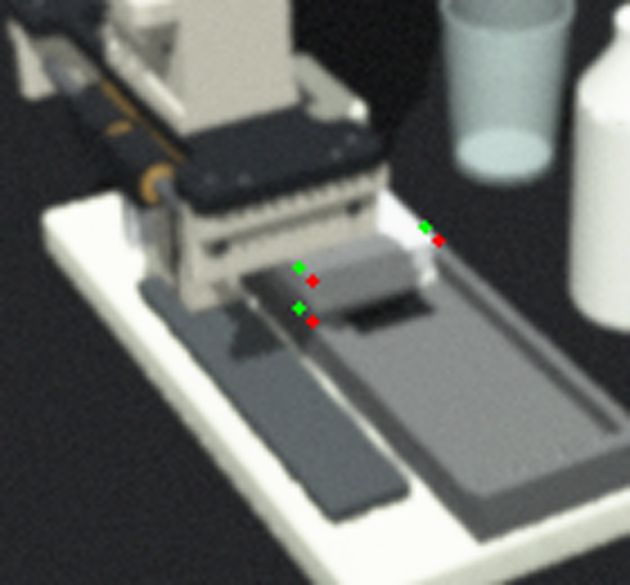

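The rear edge of the shuttle lies near the +46 mark (red), and the estimates range from 46 to 55. I creep on 1 mm at a time and watch for the reader's resistance.

```bash
python3 -m handwheel '[{"delta_pos":[-0.012,0.031,0],"dr":[0,0,0]},{"delta_pos":[-0.012,0.031,0],"dr":[0,0,0]},{"delta_pos":[0,0,0],"dr":[0,0,0]}]'
python3 -m handwheel '[{"delta_pos":[-0.012,0.031,0],"dr":[0,0,0]},{"delta_pos":[0,0,0],"dr":[0,0,0]}]'
python3 - <<'E'
from fit import *
p=np.load("p.npy");a=np.radians(20.8);T=lambda w:((np.array(w)[:2]-p[:2])@np.array([[-np.sin(a),np.cos(a)],[np.cos(a),np.sin(a)]]).T*1e3).round(1)
save("side","side5.png")
for n in("lug_face","shuttle","reader_face","bar_top"):
    for r in mark_of("side",n)[:1]: print(n,round(r["conf"],2),r["location"],"y,x",T(at_z("side",r["location"],{"lug_face":.06,"shuttle":.03,"bar_top":.033,"reader_face":.045}[n])))
s=get_state();print("tcp y,x",T(s["eef_pos"]),s["force"])
# calibrated against the first side picture's own biases
E
```

```text
t: 9.25
eef_pos: [0.498, -0.0562, 0.0515]
ee_rot: [-3.141, 0.0, -2.779]
force: [1.9, -4.1, 2.6]
width: 0.0006
gripper_force: 2.8
t: 9.45
eef_pos: [0.4976, -0.0552, 0.0515]
ee_rot: [-3.141, 0.0, -2.779]
force: [2.4, -4.1, 2.7]
width: 0.0007
gripper_force: 2.8
lug_face 0.65 [259.0, 247.5] y,x [ 66.2 -62.1]
shuttle 0.65 [289.5, 256.1] y,x [52.3 -5.1]
bar_top 0.87 [280.2, 285.6] y,x [-29.8 -66.4]
tcp y,x [ 50.8 -62.8] [ 2.4236702  -4.24785166  2.56107392]
```

Both marks now give the shuttle at about +52 mm, with no reader contact. I back off the lug 3 mm with the bar still held, then rise straight up.

```bash
python3 -m handwheel '[{"delta_pos":[0.018,-0.047,0],"dr":[0,0,0]},{"delta_pos":[0.018,-0.047,0],"dr":[0,0,0]},{"delta_pos":[0,0,0.1],"dr":[0,0,0]},{"delta_pos":[0,0,0.15],"dr":[0,0,0]},{"delta_pos":[0,0,0.15],"dr":[0,0,0]},{"delta_pos":[0,0,0.3],"dr":[0,0,0]},{"delta_pos":[0,0,0.8],"dr":[0,0,0]},{"delta_pos":[0,0,1],"dr":[0,0,0]},{"delta_pos":[0,0,1],"dr":[0,0,0]},{"delta_pos":[0,0,1],"dr":[0,0,0]}]'
python3 -m handwheel '[{"delta_pos":[-0.5,-1,1],"dr":[0,0,0]},{"delta_pos":[-0.7,-1,0.3],"dr":[0,0,0]},{"delta_pos":[-0.7,-1,0],"dr":[0,0,0]},{"delta_pos":[-0.7,-1,0],"dr":[0,0,0]},{"delta_pos":[-0.7,-1,0],"dr":[0,0,0]},{"delta_pos":[-0.7,-1,0],"dr":[0,0,0]},{"delta_pos":[-0.3,-1,0],"dr":[0,0,0]},{"delta_pos":[0,-1,0],"dr":[0,0,0]},{"delta_pos":[0,-1,0],"dr":[0,0,0]},{"delta_pos":[0,0,0],"dr":[0,0,0]}]'
python3 - <<'E'
from fit import *
p=np.load("p.npy");a=np.radians(20.8);T=lambda w:((np.array(w)[:2]-p[:2])@np.array([[-np.sin(a),np.cos(a)],[np.cos(a),np.sin(a)]]).T*1e3).round(1)
Z={"lug_face":.06,"shuttle":.03,"bar_top":.044,"stop_top":.039,"sample_vial":.039}
for c in("side","top"):
    save(c,c+"6.png")
    for n in Z:
        for r in mark_of(c,n)[:1]: print(c,n,round(r["conf"],2),r["location"],"y,x",T(at_z(c,r["location"],Z[n])))
f=lambda i:cv2.resize(i,(400,300),interpolation=cv2.INTER_CUBIC)
cv2.imwrite("pics/c6.png",np.hstack([f(cv2.imread("pics/side6.png")[190:350,190:400]),f(cv2.imread("pics/top6.png")[180:340,250:480])]))
E
```

```text
t: 10.7
eef_pos: [0.498, -0.0581, 0.1881]
ee_rot: [-3.142, -0.0, -2.779]
force: [-0.7, -0.5, -0.7]
width: 0.0002
gripper_force: 0.0
t: 11.7
eef_pos: [0.369, -0.3303, 0.2256]
ee_rot: [-3.142, -0.001, -2.782]
force: [-1.0, 1.4, -0.8]
width: 0.0005
gripper_force: 0.0
side lug_face 0.72 [255.2, 246.8] y,x [ 72.2 -67.2]
side shuttle 0.78 [289.5, 256.3] y,x [51.7 -5.4]
side stop_top 0.95 [306.5, 260.7] y,x [9.1 8.9]
side sample_vial 0.87 [418.2, 315.4] y,x [-222.7   85.6]
top lug_face 0.78 [341.3, 296.2] y,x [ 68.7 -61.6]
top shuttle 0.7 [337.0, 255.9] y,x [51.1  4.1]
top bar_top 0.61 [393.1, 280.8] y,x [-17.9 -67.2]
top stop_top 0.74 [366.0, 246.2] y,x [1.6 1. ]
top sample_vial 0.96 [439.3, 151.5] y,x [-172.4  107.4]
```

View pics/c6.png

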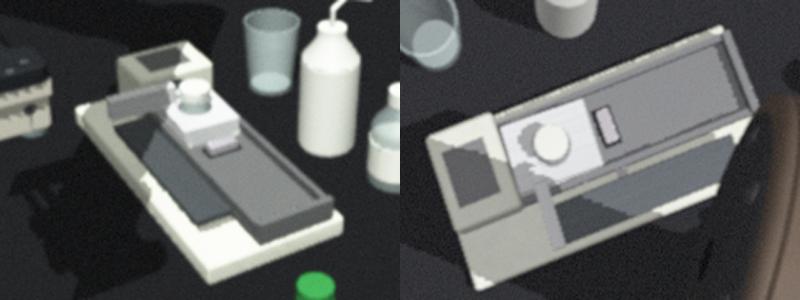

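The shuttle is at about +52 mm with its vial seated. The stop is up behind it at top pixel (366,246), where it was at the start, the bar is up again, and the arm is clear.

```bash
python3 -c "from station import job_done;print(job_done())"
```

```text
the job is handed in; nothing more can be done
None
```

The job is handed in, with no verdict returned: the shuttle was pushed to about +52 mm with the bar held down, the stop then sprang up behind it, the vial is still seated, nothing else was touched, and it took about 12 s.

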